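# Line up the cleaned bearings against the tray divider with a straightedge

### The job

Take the straightedge by its black grip and use its edge to push the six loose bearings in the drying tray up against the tray's sliding divider, so that they end in one straight row with every bearing touching it. Press just firmly enough that all six are nipped between the edge and the divider together for a moment, but gently: the divider is only held by friction and must stay where it was set, and the gripper must not touch the clean bearings. Then lay the straightedge flat back on the bench, clear of the tray, without disturbing the other things on the bench.

Things in the scene. Friction and masses are not known exactly. Their poses are not given: they have to be found in the camera images.
- tray: Shallow black plastic drying tray, fixed to the bench. Origin at its underside, on the bench. Its x axis points the way to push, from the empty front part across the bearings to the divider; y runs along the row. Floor top 4 mm above the bench. Inside it spans x = -140 to +100 mm, y = +-172 mm; walls 3 mm thick, their rolled tops 23 mm above the bench.
- divider_span (a point): Fixed point on the tray floor, 55 mm along the tray's x, y = 0; axes as the tray's. The aluminium divider (along y, 316 mm long, 8 mm thick, top 23 mm above the bench) stands across the tray here: its flat face to the bearings is anywhere from 25 mm before to 25 mm beyond this point. Its setting is not measured: feel for it. Only friction holds it: a total push of about 8 N makes it slip.
- bearing1: Small open ball bearing lying flat on the tray floor: 22 mm outside diameter, 7 mm thick, 8 mm bore, 12 g, steel. Origin at the centre of its underside, z up. The six are numbered along the tray's y axis, about 34 mm apart, 1 at the -y end; they start at x = -30 to +5 mm of the tray, clear of the divider
- bearing2: Ball bearing like bearing1, number 2 of 6 along the tray's +y axis; origin at the centre of its underside
- bearing3: Ball bearing like bearing1, number 3 of 6 along the tray's +y axis; origin at the centre of its underside
- bearing4: Ball bearing like bearing1, number 4 of 6 along the tray's +y axis; origin at the centre of its underside
- bearing5: Ball bearing like bearing1, number 5 of 6 along the tray's +y axis; origin at the centre of its underside
- bearing6: Ball bearing like bearing1, number 6 of 6 along the tray's +y axis; origin at the centre of its underside
- straightedge_center (a point): Aluminium straightedge with a raised black grip, lying flat on the bench, about 0.26 kg. The point is in the middle, half-way up (20 mm above its flat underside). Its y axis runs along its length, x across it, z up. Plate 300 mm long (y), 56 mm wide (x: its two straight edges are 28 mm either side of this point), 6 mm thick. The grip is a bar on the middle of the plate, 120 mm long (y), 18 mm wide (x), from 6 to 40 mm above the underside. Both long edges are alike
- timer: Squat round grey spin timer, fixed to the bench, 96 mm across and about 50 mm high, with a round red push button on top. Origin at the centre of its underside. Leave it alone
- seating_tool: Chrome stepped bearing seating tool standing on its thick end, 32 mm across and 74 mm high. Origin at the centre of its underside. Leave it alone
- dance_plug: White urethane dance plug standing on its head with its threaded stem up, 39 mm across, 37 mm high. Origin at the centre of its underside. Leave it alone
- cup: Pewter cup, 72 mm across at the rim, 72 mm high. Origin at the centre of its underside. Leave it alone

How it is judged:
On the way:
1. all six bearings are nipped between the straightedge and the divider at the same time (at least 0.3 N on each) (contact force between each of bearing1, bearing2, bearing3, bearing4, bearing5, bearing6 and straightedge above 0.3 N and contact force between each of bearing1, bearing2, bearing3, bearing4, bearing5, bearing6 and divider above 0.3 N), for 0.3 s.
At the end, for the whole second after the job is handed in: All six bearings lie flat on the tray floor in one row, each within 2 mm of touching the divider, at rest; the straightedge lies flat on the bench itself (within 2.5 mm of its resting height), off the tray, released and at rest (x of bearing1 in the frame of divider between -0.013 and 0 m and height (world z) of each of bearing1, bearing2, bearing3, bearing4, bearing5, bearing6 below 0.006 m and angle between each of bearing1, bearing2, bearing3, bearing4, bearing5, bearing6's own z axis and vertical below 0.05 rad and linear speed of each of bearing1, bearing2, bearing3, bearing4, bearing5, bearing6, straightedge below 0.01 m/s and x of bearing2 in the frame of divider between -0.013 and 0 m and x of bearing3 in the frame of divider between -0.013 and 0 m and x of bearing4 in the frame of divider between -0.013 and 0 m and x of bearing5 in the frame of divider between -0.013 and 0 m and x of bearing6 in the frame of divider between -0.013 and 0 m and height (world z) of straightedge_center below 0.0225 m and angle between straightedge_center's own z axis and vertical below 0.03 rad).
It fails at once if the divider is shoved more than 1.5 mm from where it was set (distance of divider from where it was at the start of the episode above 0.0015 m).
It fails at once if the gripper touches a bearing (contact force between the fingers and bearing1 above 0.3 N or contact force between the fingers and bearing2 above 0.3 N or contact force between the fingers and bearing3 above 0.3 N or contact force between the fingers and bearing4 above 0.3 N or contact force between the fingers and bearing5 above 0.3 N or contact force between the fingers and bearing6 above 0.3 N).
It fails at once if the seating tool, dance plug or cup is moved more than 10 mm, or the timer is struck (distance of any of seating_tool, dance_plug, cup from where it was at the start of the episode above 0.01 m or contact force between timer and anything else above 1 N).
It also fails if it takes over 61 s, if anything falls off the work surface, if the arm or the gripper's body presses on something with over 40 N, if the wrist force passes 120 N, or if a joint passes its speed limit or range.

### The arm

A 6-joint arm with a two-finger parallel gripper is mounted at the origin on the work surface. World frame = base frame: x ahead of the robot, y to its left, z up, the work surface at z = 0. Lengths are in m, angles in rad, forces in N, time in s.
With the tool pointing down it reaches from about 0.275 to 1 m from the base axis. Payload 8.4 kg.
Tool frame: the origin (TCP) lies on the centre line of the jaws, within the pads' length; the fingertips stand 17 mm ahead of it and the grasp point (between the pads) lies 2 mm behind it (bot.tcp_to_tips is the y of the fingertips in the tool frame, in m); y points along the fingers, z is the direction in which the jaws open and shut, and the axes are right-handed (so a half turn about y gives the same grasp; the last joint's range is limited). The gripper opens to 85 mm and grips with 20 to 120 N. Pads are 22 mm wide; open, the fingers measure 114 mm over their backs; the gripper's body (76 mm by 85 mm) begins 54 mm behind the grasp point. The pads swing forward as they close: fully open they stand 13 mm farther back than shut.
Start: joints at [1.262, 0.353, 1.633, -0, 1.155, -0.002], TCP at [0.189, 0.596, 0.216] pointing down, gripper open.
Joint ranges: [-2.63, 2.63], [-0.92, 2.1], [0.06, 2.66], [-1.3, 4.44], [0, 2.69], [-3.02, 3.02]. Speed limits (rad/s): [2.22, 2.22, 2.79, 3.14, 3.14, 3.14].

### API

Orientations are given as a unit quaternion [x, y, z, w].
In Python, from workcell import bot, hand, kinematics, get_obs, vision, hand_in gives the robot as it stands. The module is installed in compiled form; this text tells all that it offers. Calls block until the motion is done:
- bot.reach(position, orientation): joint-space move of the TCP to a pose.
- bot.servo_line(position, ori=None, velocity=0.15): straight line of the TCP; ori=None keeps the orientation; velocity is the mean speed in m/s.
- bot.goto_joints(angles): joint-space move.
- hand.move_gripper(opening, strength=None): finger opening in m; strength is the grip in N (None keeps the last); returns when the fingers have stopped.
- bot.dwell(seconds).
- kinematics.solve_ik(position, orientation): joint angles nearest the present ones, or None.
- get_obs(): the state.
- vision.read_camera(name): name is "scene" or "top" or "wrist"; returns a dict with "frame" (480x640x3 uint8, red, green, blue), "intrinsics" (3x3 intrinsics, pixels), "dist" ([k1, k2, p1, p2, k3] as OpenCV has them; the pictures are not rectified), "view" (4x4, takes a point from world to camera coordinates). Camera axes: x right, y down, z forward; pixel columns grow to the right and rows downward; lengths in m; the calibration is good to about 2 mm. A picture is of the moment at which its call begins. There is no depth.
A pose or a line that the arm cannot do raises bot.IKError and nothing moves.
- hand_in(): hands the job in, once; it reports no verdict.
The state is a dict: "time_s": time; "joint_pos": joint angles; "joint_vel": joint speeds; "joint_efforts": joint torques, N m; "position": TCP position; "orientation": TCP orientation; "wrist_force": force on the tool from outside, world axes, zero at the start; "ft_torque": the same for the moment, N m; "gripper_width": finger opening in m.
Only numpy, scipy, OpenCV 4.12 (cv2) and the standard library are available. Lean on these libraries where they do the work, as an engineer would, in place of code of your own. Each camera call takes 0.05 s, during which the arm holds its last target.

## Working session

There is one attempt and no reset: what is moved stays moved. The work goes in short steps, each a Python script; the robot and the scene stay as the last script left them, time stands still between calls to the robot, and variables do not carry over. Pictures are saved under pics/ and viewed, and the job is handed in when it is done.

```bash
mkdir -p pics
python3 - <<'E'
from workcell import bot, hand, kinematics, get_obs, vision
import cv2, numpy as np
o=get_obs(); print({k:np.round(v,4) for k,v in o.items()}, bot.tcp_to_tips)
for n in ["scene","top","wrist"]:
    r=vision.read_camera(n); cv2.imwrite(f"pics/{n}0.png",r["frame"][:,:,::-1])
    np.savez(f"cal_{n}.npz",**{k:np.array(r[k]) for k in ("intrinsics","dist","view")})
    print(n,r["intrinsics"],r["dist"],np.round(r["view"],4))
E
```

```text
{'time_s': np.float64(0.0), 'joint_pos': array([ 1.2616,  0.3537,  1.6342,  0.    ,  1.1552, -0.0024]), 'joint_vel': array([ 0.0006,  0.0006,  0.0009,  0.0023, -0.0005,  0.0001]), 'joint_efforts': array([ 2.20000e-03, -6.05229e+01, -3.42087e+01,  3.00000e-04,
        8.70000e-03,  1.00000e-04]), 'position': array([0.1886, 0.5953, 0.2149]), 'orientation': array([ 0.6993, -0.1081,  0.108 , -0.6983]), 'wrist_force': array([ 0.3943, -0.541 ,  0.016 ]), 'ft_torque': array([ 0.0142, -0.0373,  0.0173]), 'gripper_width': np.float64(0.0856)} 0.017
scene [[574.13548939   0.         312.52756165]
 [  0.         574.13548939 238.28606584]
 [  0.           0.           1.        ]] [-0.0411261  0.         0.         0.         0.       ] [[-5.2710e-01  8.4980e-01 -1.4000e-03  3.2420e-01]
 [ 6.6190e-01  4.0950e-01 -6.2780e-01 -3.5790e-01]
 [-5.3300e-01 -3.3180e-01 -7.7840e-01  1.7289e+00]
 [ 0.0000e+00  0.0000e+00  0.0000e+00  1.0000e+00]]
top [[571.89728378   0.         324.42414258]
 [  0.         571.89728378 237.12925484]
 [  0.           0.           1.        ]] [0.06254035 0.         0.         0.         0.        ] [[ 0.005  -1.      0.0082 -0.0215]
 [-0.9858 -0.0063 -0.1678  0.6184]
 [ 0.1678 -0.0072 -0.9858  1.4712]
 [ 0.      0.      0.      1.    ]]
wrist [[364.30444464   0.         316.288744  ]
 [  0.         364.30444464 234.57687624]
 [  0.           0.           1.        ]] [0.02562712 0.         0.         0.         0.        ] [[ 0.303   0.953  -0.001  -0.6245]
 [ 0.918  -0.2916  0.2687 -0.034 ]
 [ 0.2557 -0.0823 -0.9632  0.3789]
 [ 0.      0.      0.      1.    ]]
```

View pics/top0.png

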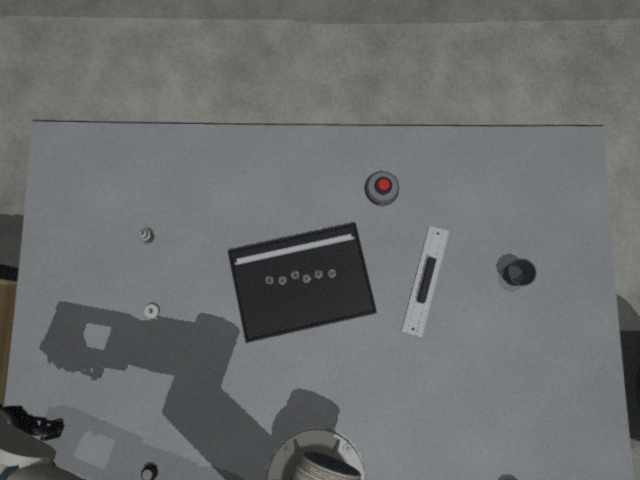

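View pics/scene0.png

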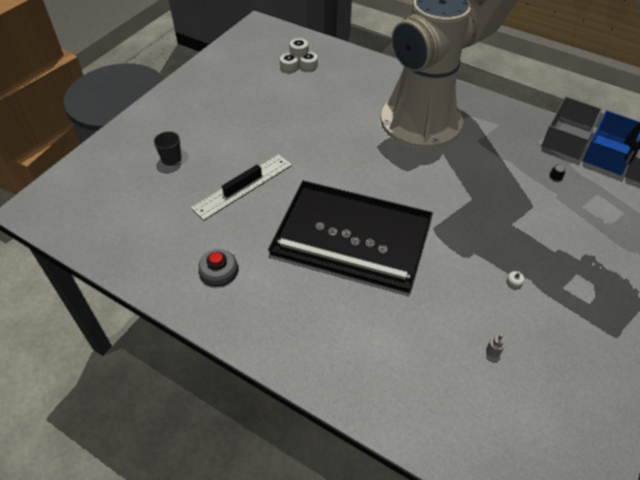

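View pics/wrist0.png

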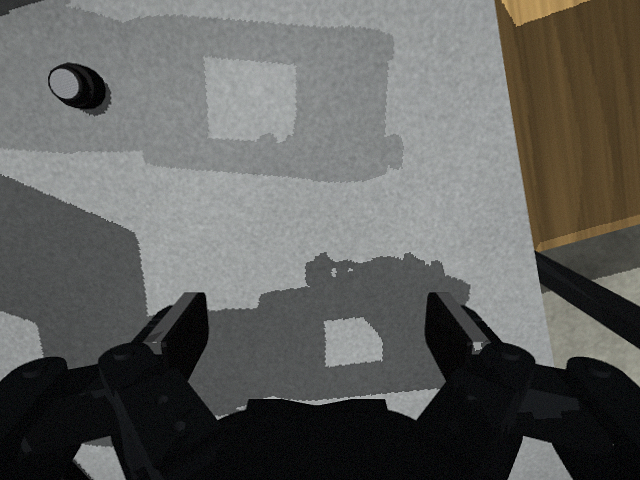

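```bash
cat > h.py <<'E'
import cv2, numpy as np
def ray(r,uv):
    p=cv2.undistortPoints(np.array([[uv]],float),r["intrinsics"],r["dist"])[0,0]
    V=r["view"]; R,t=V[:3,:3],V[:3,3]
    return -R.T@t, R.T@np.array([p[0],p[1],1.])
def at(r,uv,z):
    c,d=ray(r,uv); return (c+d*(z-c[2])/d[2])
def proj(r,P):
    V=r["view"]; rv=cv2.Rodrigues(np.ascontiguousarray(V[:3,:3]))[0]
    return cv2.projectPoints(np.atleast_2d(P).astype(float),rv,V[:3,3].copy(),r["intrinsics"],r["dist"])[0][:,0]
def cal(n): return dict(np.load(f"cal_{n}.npz"))
E
python3 - <<'E'
import cv2
i=cv2.imread("pics/top0.png")
cv2.imwrite("pics/t_a.png",cv2.resize(i[210:350,220:460],None,fx=3.3,fy=3.3,interpolation=cv2.INTER_CUBIC))
E
```

```text
(no output)
```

View pics/t_a.png

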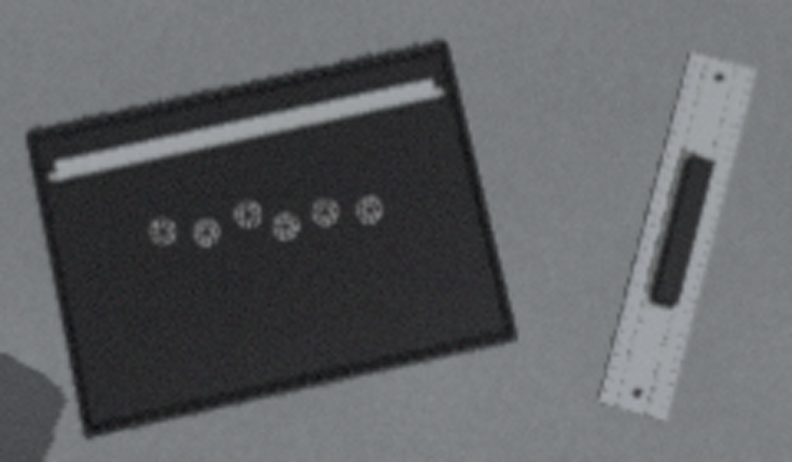

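Run:
```python
from h import *
r=cal("top")
f=lambda x,y:(x/3.3+220-.35,y/3.3+210-.35)
T=[at(r,f(*p),.023) for p in [(28,132),(446,42),(516,338),(88,436)]]
S=[at(r,f(*p),.006) for p in [(692,54),(756,68),(666,418),(600,403)]]
for P in (T,S):
    print(np.round(P,4)); 
    print([round(np.linalg.norm(P[i]-P[(i+1)%4]),4) for i in range(4)], np.mean(P,0))
    for i in range(4):
        d=P[(i+1)%4]-P[i]; print(np.degrees(np.arctan2(d[1],d[0])).round(2))
print([at(r,f(*p),.011).round(4) for p in [(163,232),(207,233),(248,214),(286,227),(325,212),(370,210)]])
print([at(r,f(*p),.023).round(4) for p in [(55,180),(442,95)]])
r=dict(r)
```

```text
[[ 0.5876  0.2413  0.023 ]
 [ 0.6648 -0.1009  0.023 ]
 [ 0.4225 -0.1562  0.023 ]
 [ 0.3438  0.1852  0.023 ]]
[np.float64(0.3509), np.float64(0.2485), np.float64(0.3504), np.float64(0.2502)] [0.50466999 0.04235702 0.023     ]
-77.28
-167.15
102.99
12.95
[[ 0.6593 -0.3071  0.006 ]
 [ 0.6477 -0.36    0.006 ]
 [ 0.3602 -0.278   0.006 ]
 [ 0.3717 -0.2251  0.006 ]]
[np.float64(0.0541), np.float64(0.2989), np.float64(0.0541), np.float64(0.299)] [ 0.50971599 -0.29254765  0.006     ]
-102.33
164.08
77.77
-15.93
[array([0.5074, 0.1305, 0.011 ]), array([0.5067, 0.0946, 0.011 ]), array([0.5225, 0.0613, 0.011 ]), array([0.512, 0.03 , 0.011]), array([ 0.5245, -0.0018,  0.011 ]), array([ 0.5263, -0.0387,  0.011 ])]
[array([0.5482, 0.2181, 0.023 ]), array([ 0.6204, -0.0975,  0.023 ])]
```

```bash
cat >> h.py <<'E'
from scipy.spatial.transform import Rotation as Ro
def quat(adeg):
    a=np.radians(adeg); z=np.array([np.cos(a),np.sin(a),0]); y=np.array([0,0,-1.]); x=np.cross(y,z)
    return Ro.from_matrix(np.stack([x,y,z],1)).as_quat()
E
python3 - <<'E'
from h import *
from workcell import bot, kinematics
ik=kinematics.solve_ik
for a,b in ((74.05,12.9),(-105.95,-167.1),(74.05,-167.1+360)):
  for p,q in (((.51,-.2925,.20),a),((.51,-.2925,.026),a),((.44,.03,.1),b),((.5,.04,.03),b)):
    s=ik(p,quat(q)); print(q,None if s is None else np.round(s,3))
s=ik((.55,-.25,.25),quat(-105.95))
E
```

```text
74.05 [-0.523  0.311  1.731 -0.     1.1   -1.816]
74.05 [-0.523  0.535  1.846 -0.     0.76  -1.816]
12.9 [ 0.065  0.231  2.118 -0.     0.792 -0.16 ]
12.9 [ 0.077  0.431  2.033 -0.     0.677 -0.148]
-105.95 [-0.523  0.311  1.731 -0.     1.1    1.326]
-105.95 [-0.523  0.535  1.846 -0.     0.76   1.326]
-167.1 [ 0.065  0.231  2.118 -0.     0.792  2.981]
-167.1 [ 0.077  0.431  2.033 -0.     0.677  2.993]
74.05 [-0.523  0.311  1.731 -0.     1.1   -1.816]
74.05 [-0.523  0.535  1.846 -0.     0.76  -1.816]
192.9 [ 0.065  0.231  2.118 -0.     0.792  2.981]
192.9 [ 0.077  0.431  2.033 -0.     0.677  2.993]
```

Run:
```python
from h import *
from workcell import bot, kinematics, vision, get_obs
for n,p,a in (("wt",(.46,.03,.30),12.9),("ws",(.51,-.2925,.22),74.05)):
    bot.reach(p,quat(a)); bot.dwell(.2)
    r=vision.read_camera("wrist"); cv2.imwrite(f"pics/{n}.png",r["frame"][:,:,::-1])
    np.savez(f"cal_{n}.npz",**{k:np.array(r[k]) for k in ("intrinsics","dist","view")})
    print(get_obs()["position"],get_obs()["time_s"],get_obs()["wrist_force"])
    print(-r["view"][:3,:3].T@r["view"][:3,3])
```

```text
[0.46003061 0.03039754 0.29990712] 2.6583 [ 0.10085457  0.5648146  -0.24425424]
[0.4446565  0.09712847 0.45832406]
[ 0.51026864 -0.29194908  0.22028674] 4.375 [ 0.36090501  0.32290956 -0.52598886]
[ 0.44454454 -0.27293297  0.37873882]
```

View pics/wt.png

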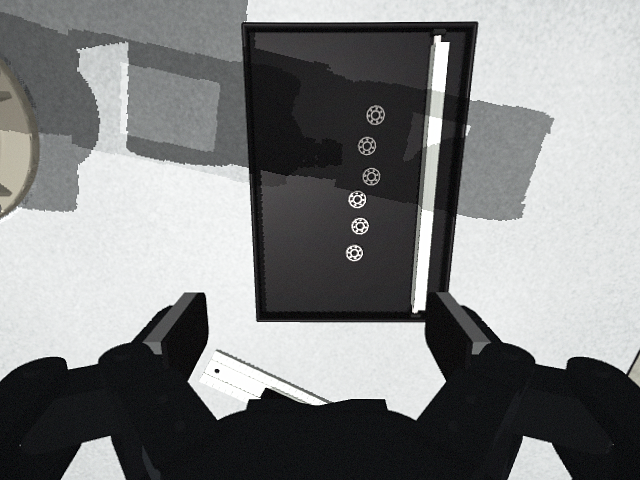

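View pics/ws.png

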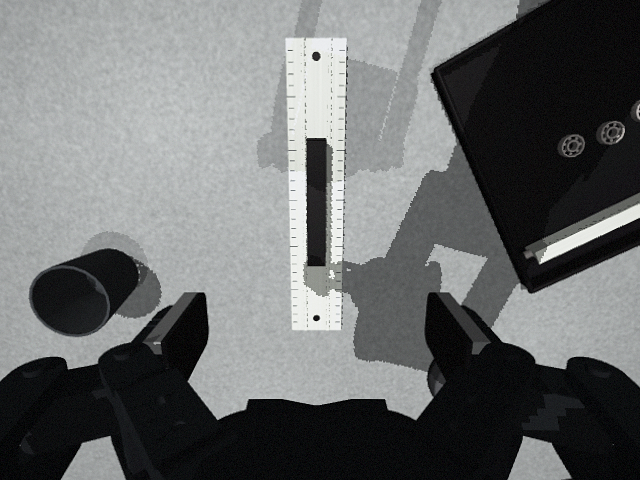

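Run:
```python
import cv2,numpy as np
i=cv2.imread("pics/wt.png")
c=lambda y0,y1,x0,x1,k:cv2.resize(i[y0:y1,x0:x1],None,fx=k,fy=k,interpolation=cv2.INTER_CUBIC)
a=c(15,85,400,490,4); b=c(265,335,390,480,4); d=c(15,85,230,320,4); e=c(265,335,230,320,4)
cv2.imwrite("pics/wt_c.png",np.vstack([np.hstack([d,a]),np.hstack([e,b])]))
i=cv2.imread("pics/ws.png")
cv2.imwrite("pics/ws_c.png",np.hstack([c(25,85,270,360,4),c(290,350,270,360,4)]))
```

```text
(no output)
```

View pics/wt_c.png

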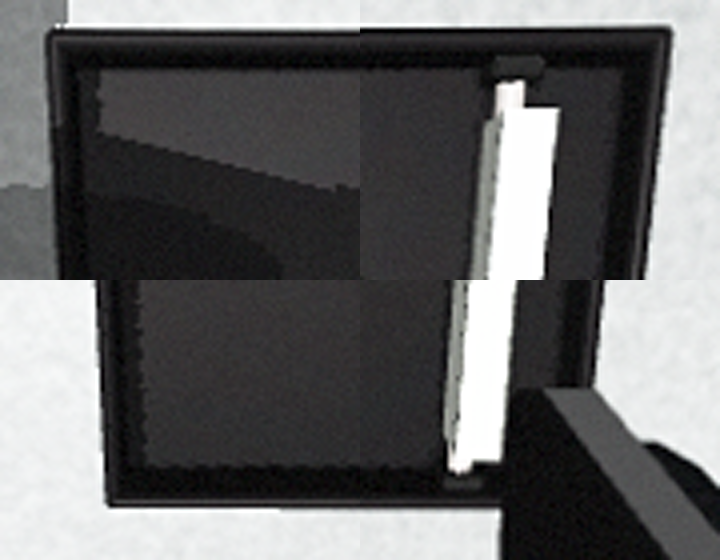

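View pics/ws_c.png

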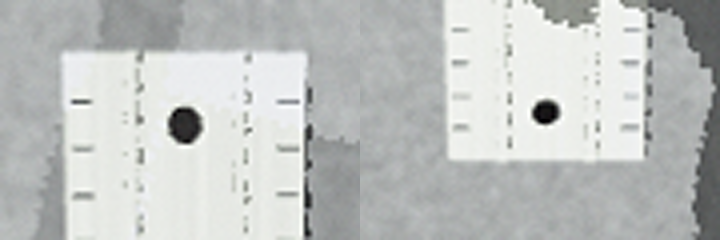

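Run:
```python
from h import *
o=.375
W=cal("wt"); S=cal("ws")
g=lambda r,u,v,z: at(r,(u-o,v-o),z)
T=[g(W,241.75,22.75,.023),g(W,477.75,22.25,.023),g(W,448,291,.023),g(W,257,321.25,.023)]
ang=lambda a,b:np.degrees(np.arctan2(b[1]-a[1],b[0]-a[0])).round(2)
print(np.round(T,4)); print("tray x",ang(T[0],T[1]),"y",ang(T[2],T[1])-90,ang(T[3],T[0])-90, np.linalg.norm(T[0]-T[1]),np.linalg.norm(T[0]-T[3]))
D=[g(W,435.75,42,.023),g(W,416.25,310.5,.023)]
print("div",np.round(D,4),ang(D[1],D[0])-90,np.linalg.norm(D[0]-D[1]))
P=[g(S,285.5,38,.006),g(S,346.75,37.75,.006),g(S,341.75,330,.006),g(S,292,330,.006)]
print(np.round(P,4),np.mean(P,0),ang(P[3],P[0]),ang(P[2],P[1]),np.linalg.norm(P[0]-P[3]),np.linalg.norm(P[0]-P[1]))
a=np.radians(12.9); R=np.array([[np.cos(a),np.sin(a)],[-np.sin(a),np.cos(a)]])
cor=(T[0]+T[1])/2; 
# tray origin: from side walls/top edge
mid=np.array(T[0][:2])
o1=mid+R.T@np.array([.143,-.175]); o2=T[3][:2]+R.T@np.array([.143,.175]); o3=T[1][:2]+R.T@np.array([-.103,-.175])
print(o1,o2,o3); O=(o1+o2+o3)/3
b=[(375,115),(367,146),(371.5,177),(357,200),(360,226.5),(354,253.5)]
for u in b: print(np.round(R@(at(W,u,.011)[:2]-O),4))
for d in D: print("div tray",R@(d[:2]-O))
```

```text
[[ 0.3422  0.1883  0.023 ]
 [ 0.5851  0.2436  0.023 ]
 [ 0.6535 -0.0566  0.023 ]
 [ 0.4209 -0.1547  0.023 ]]
tray x 12.82 y 12.829999999999998 12.930000000000007 0.2491572700003407 0.3519507300064033
div [[ 0.548   0.2165  0.023 ]
 [ 0.6218 -0.0924  0.023 ]] 13.450000000000003 0.3175986218252694
[[ 0.3566 -0.2774  0.006 ]
 [ 0.3718 -0.2233  0.006 ]
 [ 0.6611 -0.305   0.006 ]
 [ 0.6455 -0.3597  0.006 ]] [ 0.508746   -0.29134781  0.006     ] 164.1 164.24 0.3003599029435376 0.056155445905537386
[0.52062239 0.04967655] [0.52122476 0.04781331] [0.52377841 0.05003783]
[0.0035 0.0837]
[-0.0044  0.0488]
[0.0025 0.0121]
[-0.0143 -0.0162]
[-0.0095 -0.0502]
[-0.0161 -0.0862]
div tray [0.0628021  0.15723156]
div tray [ 0.06583166 -0.16035261]
```

Run:
```python
from h import *
from workcell import bot, kinematics, vision, get_obs, hand
q=quat(74.15)
hand.move_gripper(.05,30)
bot.reach((.509,-.2918,.06),q); bot.servo_line((.509,-.2918,.028),velocity=.08)
o=get_obs(); print(o["time_s"],o["position"],o["wrist_force"])
hand.move_gripper(.0,70); bot.dwell(.3)
for k in range(4):
    bot.dwell(.05); o=get_obs(); print(o["time_s"],o["position"],o["wrist_force"],o["ft_torque"],o["gripper_width"])
r=vision.read_camera("wrist"); cv2.imwrite(f"pics/g.png",r["frame"][:,:,::-1])
bot.servo_line((.509,-.2918,.088),velocity=.1); bot.dwell(.3)
for k in range(4):
    bot.dwell(.05); o=get_obs(); print(o["time_s"],o["position"],o["wrist_force"],o["ft_torque"],o["gripper_width"])
r=vision.read_camera("wrist"); cv2.imwrite(f"pics/g2.png",r["frame"][:,:,::-1])
np.savez(f"cal_g2.npz",**{k:np.array(r[k]) for k in ("intrinsics","dist","view")})
```

```text
6.05 [ 0.50878057 -0.29166902  0.02761797] [0.21876656 0.09668033 0.4442858 ]
6.9333 [ 0.5090005  -0.29181864  0.02798985] [-0.57140067  0.73711811 -0.00311331] [ 0.0424141  -0.04102377  0.04419897] -0.00011427557669919782
6.9833 [ 0.50899502 -0.29180087  0.02797507] [ 1.05579081 -0.7634428   0.34473285] [ 0.03131591 -0.03323103 -0.03704721] 2.387824436465014e-05
7.0333 [ 0.50902335 -0.29177833  0.02797799] [-0.36686423 -0.55729354 -0.17241547] [-0.03026917  0.03051486  0.00729027] 0.00017490812241625987
7.0833 [ 0.5089868  -0.29179895  0.02798835] [ 0.34399825 -0.09387208 -0.56315334] [-0.00306053 -0.02811657 -0.00332204] -0.00027844802433196633
8.2333 [ 0.50880257 -0.29169229  0.08757223] [-0.28380012 -0.355007    0.09060054] [-0.02238052 -0.02886391 -0.00529992] 0.00017037578193002586
8.2833 [ 0.50885236 -0.29170309  0.08767428] [ 0.04829335 -0.81433347 -0.08660668] [-0.00341685 -0.01241961  0.06144716] -8.547877390151999e-05
8.3333 [ 0.50891059 -0.29174324  0.08775134] [-0.52046423 -0.70200189 -0.05515202] [-0.04060889  0.00095076 -0.05069923] 0.00019547083900205725
8.3833 [ 0.50896461 -0.29177058  0.08784201] [ 0.25394484 -0.23852112  0.34442431] [-0.03119675  0.02524768  0.01902065] 0.00019414118372813521
```

View pics/g2.png

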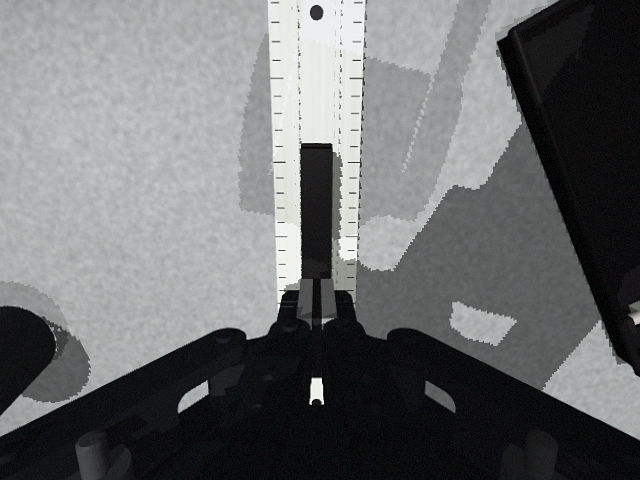

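View pics/g.png

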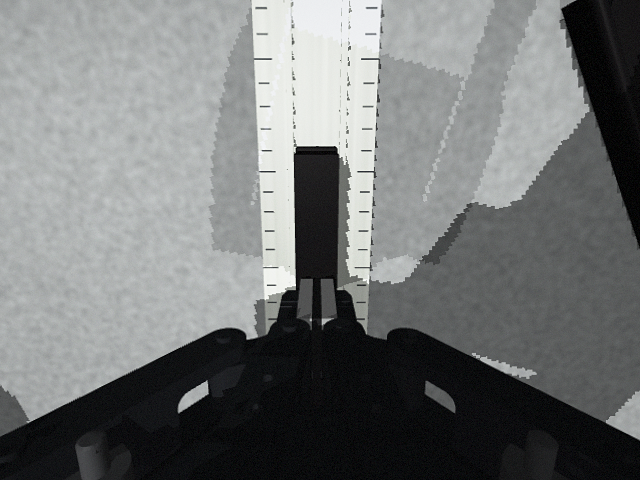

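Run:
```python
from h import *
S=cal("ws")
for n,p in (("ws",(316,138)),("ws",(316,266)),("g2",(317,143)),("g2",(317,279))):
    print(n,p,at(cal(n),p,.04))
for n,p in (("ws",(316,57)),("ws",(316,318)),("g2",(316,12))):
    print(n,p,at(cal(n),p,.006))
print(proj(cal("g2"),[[.509,-.2918,.0878-.017],[.509,-.2918,.04]]))
T=cal("top"); f=lambda x,y:(x/3.3+220-.35,y/3.3+210-.35)
print(at(T,f(699,155),.04),at(T,f(665,304),.04))
```

```text
ws (316, 138) [ 0.44899135 -0.27439059  0.04      ]
ws (316, 266) [ 0.56652002 -0.30805776  0.04      ]
g2 (317, 143) [ 0.44851755 -0.27397195  0.04      ]
g2 (317, 279) [ 0.5256504  -0.29591663  0.04      ]
ws (316, 57) [ 0.37977048 -0.25457918  0.006     ]
ws (316, 318) [ 0.63900048 -0.32883829  0.006     ]
g2 (316, 12) [ 0.37865195 -0.2546225   0.006     ]
[[315.97257545 271.08659162]
 [315.9979248  252.21389304]]
[ 0.56963825 -0.30403137  0.04      ] [ 0.44960744 -0.27361515  0.04      ]
```

Run:
```python
from h import *
import cv2
a=cv2.imread("pics/g.png")[230:350,230:400]; b=cv2.imread("pics/g2.png")[230:350,230:400]
cv2.imwrite("pics/gc.png",cv2.resize(np.vstack([a,b]),None,fx=2.5,fy=2.5,interpolation=cv2.INTER_CUBIC))
c=cal("g2")
def pr(P):
    V=c["view"]; return (V[:3,:3]@P+V[:3,3])
tcp=np.array([.509,-.2918,.0878])
for dz in (-.004,.0,.004,.011,.017,.02): print(dz,pr(tcp-[0,0,dz]),proj(c,tcp-[0,0,dz]))
c=cal("wrist"); tcp=np.array([.1886,.5953,.2149])
for dz in (-.004,.0,.004,.011,.017,.02): print(dz,pr(tcp-[0,0,dz]),proj(c,tcp-[0,0,dz]))
```

```text
-0.004 [-1.55318105e-04  2.44130582e-02  1.67171445e-01] [[315.95008567 287.80753754]]
0.0 [-1.56704648e-04  2.33393365e-02  1.71024641e-01] [[315.95478366 284.31638827]]
0.004 [-1.58091191e-04  2.22656148e-02  1.74877837e-01] [[315.95927257 280.97973946]]
0.011 [-1.60517642e-04  2.03866019e-02  1.81620930e-01] [[315.96666563 275.48255768]]
0.017 [-1.62597456e-04  1.87760194e-02  1.87400725e-01] [[315.97257545 271.08659162]]
0.02 [-1.63637364e-04  1.79707281e-02  1.90290622e-01] [[315.97539464 268.98904286]]
-0.004 [-0.0002273   0.02434225  0.16725695] [[315.79339778 287.62581441]]
0.0 [-0.00022333  0.02326759  0.17110988] [[315.81303314 284.13861082]]
0.004 [-0.00021936  0.02219293  0.17496281] [[315.83179918 280.8056449 ]]
0.011 [-0.00021242  0.02031227  0.18170544] [[315.86271575 275.31434307]]
0.017 [-0.00020647  0.01870028  0.18748484] [[315.88743831 270.92291121]]
0.02 [-0.0002035   0.01789428  0.19037454] [[315.89923453 268.82747343]]
```

View pics/gc.png

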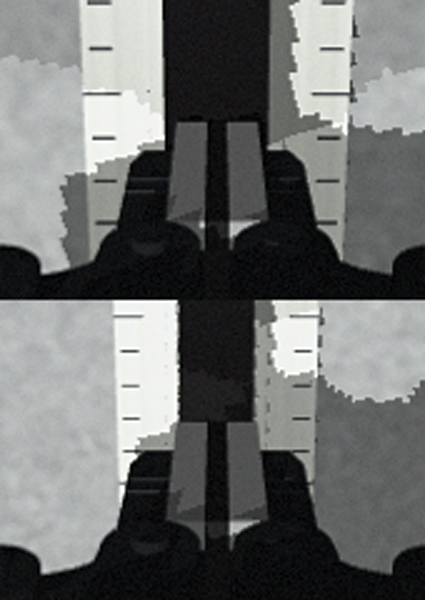

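Run:
```python
from h import *
from workcell import vision,get_obs
r=vision.read_camera("scene"); i=r["frame"][:,:,::-1].copy()
p=get_obs()["position"]; print(p,proj(r,[p,p-[0,0,.017],p+[0,0,.02]]),proj(r,[[.509,-.2918,.04]]))
cv2.imwrite("pics/sc1.png",cv2.resize(i[100:240,150:350],None,fx=4,fy=4,interpolation=cv2.INTER_CUBIC))
```

```text
[ 0.50896792 -0.29180112  0.08791434] [[238.40658884 162.77725888]
 [239.06260809 167.51815615]
 [237.62042832 157.0923531 ]] [[240.22087752 175.93901441]]
```

View pics/sc1.png

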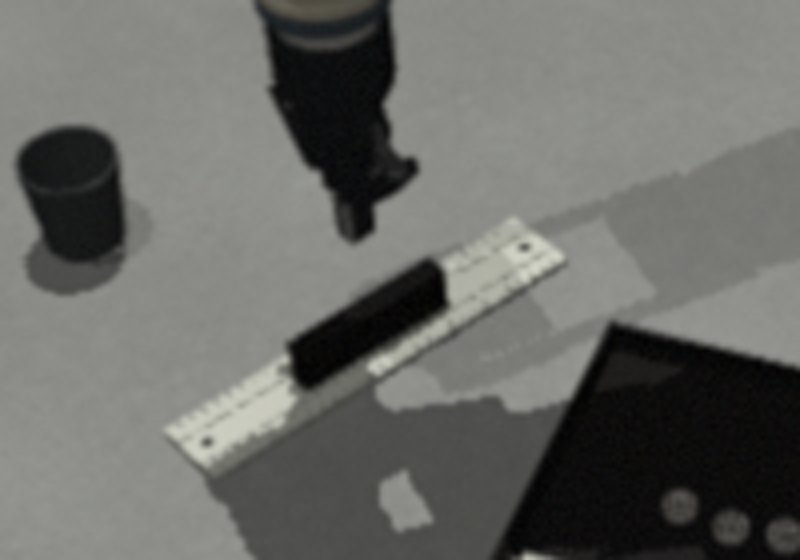

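Run:
```python
from h import *
from workcell import bot, vision,get_obs
bot.servo_line((.509,-.2918,.029),velocity=.15); bot.dwell(.2)
f0=np.mean([(bot.dwell(.01),get_obs()["wrist_force"][2])[1] for _ in range(10)]); print("f0",f0)
z=.029
while z>.008:
    z-=.001; bot.servo_line((.509,-.2918,z),velocity=.03)
    f=np.mean([(bot.dwell(.008),get_obs()["wrist_force"][2])[1] for _ in range(6)])-f0
    if f>1.2: break
print("cmd",z,"f",f,get_obs()["position"],get_obs()["time_s"])
bot.servo_line((.509,-.2918,z+.02),velocity=.1)
```

```text
f0 -0.2626877024499573
cmd 0.023999999999999997 f 6.059236294125372 [ 0.50911038 -0.29186357  0.02446804] 10.8083
```

Run:
```python
from h import *
from workcell import bot, kinematics, vision, get_obs, hand
hand.move_gripper(.05,30)
bot.servo_line((.509,-.2918,-.006),velocity=.12)
o=get_obs(); print(o["time_s"],o["position"],o["wrist_force"])
hand.move_gripper(.0,70); bot.dwell(.2)
def avg():
    L=[]
    for k in range(10): bot.dwell(.01); o=get_obs(); L.append(np.r_[o["position"],o["wrist_force"],o["ft_torque"],o["gripper_width"],o["time_s"]])
    return np.round(np.mean(L,0),4)
print(avg())
bot.servo_line((.509,-.2918,.054),velocity=.1); bot.dwell(.2)
print(avg())
r=vision.read_camera("wrist"); cv2.imwrite(f"pics/g3.png",r["frame"][:,:,::-1])
np.savez(f"cal_g3.npz",**{k:np.array(r[k]) for k in ("intrinsics","dist","view")})
r=vision.read_camera("scene"); i=r["frame"][:,:,::-1].copy()
cv2.imwrite("pics/sc3.png",cv2.resize(i[100:240,150:350],None,fx=4,fy=4,interpolation=cv2.INTER_CUBIC))
```

```text
12.2583 [ 0.5090346  -0.29182749 -0.00600609] [0.26932442 0.12907085 0.27448347]
[ 5.09700e-01 -2.92200e-01 -5.00000e-03 -6.27900e-01  3.19500e-01
  6.39230e+00  5.24000e-02  1.25900e-01 -1.18000e-02  1.70000e-02
  1.28958e+01]
[ 5.08600e-01 -2.91600e-01  5.33000e-02 -1.31300e-01  3.56100e-01
 -2.73750e+00 -1.59000e-02 -8.80000e-03  2.00000e-03  1.70000e-02
  1.39292e+01]
```

View pics/g3.png

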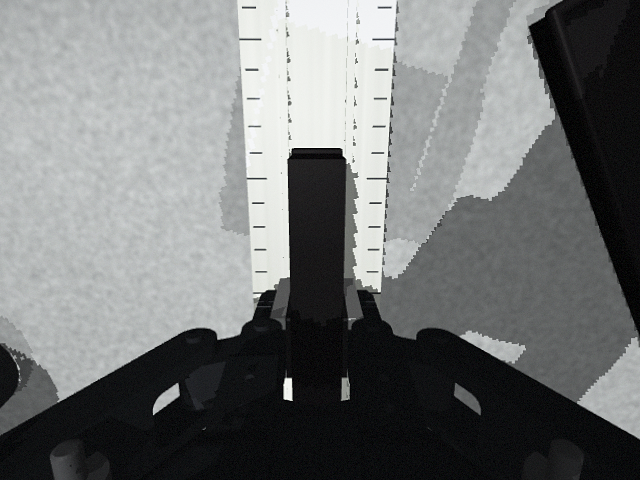

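View pics/sc3.png

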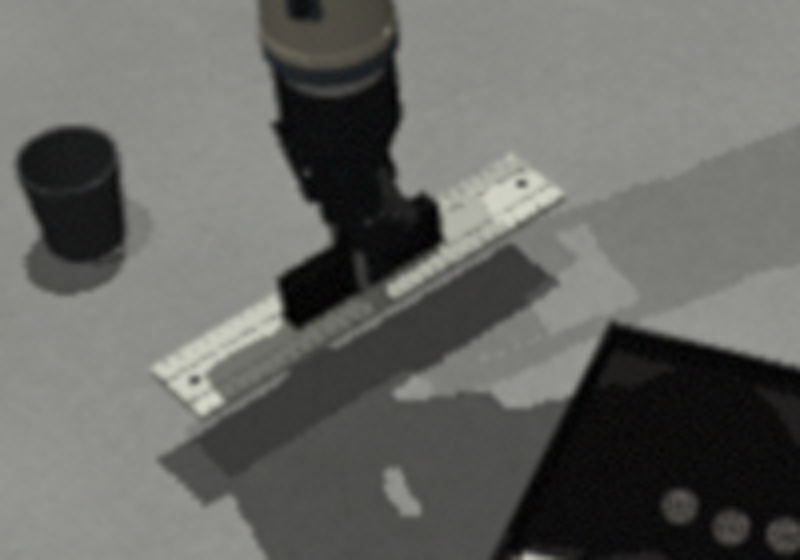

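```bash
cat >> h.py <<'E'
O=np.array([.523,.048])
def tp(x,y=0,a=12.9):
    t=np.radians(12.9); return O+np.array([np.cos(t)*x-np.sin(t)*y,np.sin(t)*x+np.cos(t)*y])
def avg(n=10):
    from workcell import bot,get_obs
    L=[]
    for k in range(n): bot.dwell(.01); o=get_obs(); L.append(np.r_[o["position"],o["wrist_force"],o["ft_torque"],o["gripper_width"],o["time_s"]])
    return np.mean(L,0)
E
python3 - <<'E'
from h import *
from workcell import bot, kinematics, vision, get_obs, hand
q=quat(12.9)
x,y=tp(-.08)
print(kinematics.solve_ik((x,y,.0),q))
bot.servo_line((.509,-.2918,.10),velocity=.15)
bot.reach((x,y,.09),q); 
bot.servo_line((x,y,.03),velocity=.12); bot.dwell(.25)
print(avg().round(4))
r=vision.read_camera("wrist"); cv2.imwrite(f"pics/p1.png",r["frame"][:,:,::-1])
np.savez(f"cal_p1.npz",**{k:np.array(r[k]) for k in ("intrinsics","dist","view")})
r=vision.read_camera("scene"); i=r["frame"][:,:,::-1].copy()
cv2.imwrite("pics/p1s.png",cv2.resize(i[150:310,250:450],None,fx=4,fy=3.7,interpolation=cv2.INTER_CUBIC))
E
```

```text
[ 6.42611933e-02  4.30916740e-01  2.16012967e+00 -4.44089210e-16
  5.50546245e-01 -1.60886280e-01]
[ 4.45500e-01  3.02000e-02  3.06000e-02 -1.92000e-02  3.20000e-02
 -2.71690e+00  0.00000e+00  7.80000e-03 -6.00000e-04  1.69000e-02
  1.69375e+01]
```

View pics/p1.png

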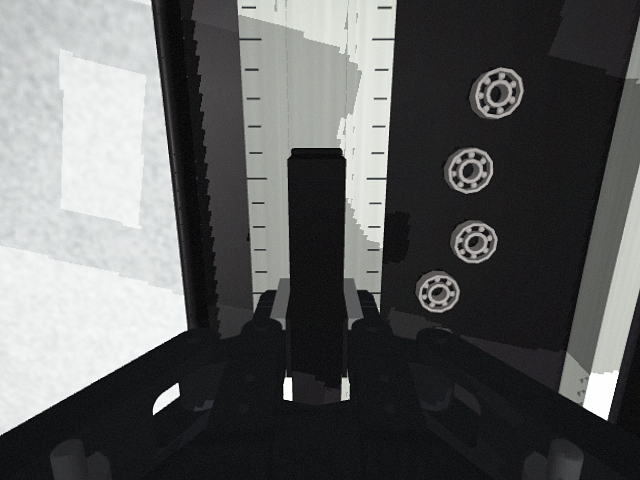

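View pics/p1s.png

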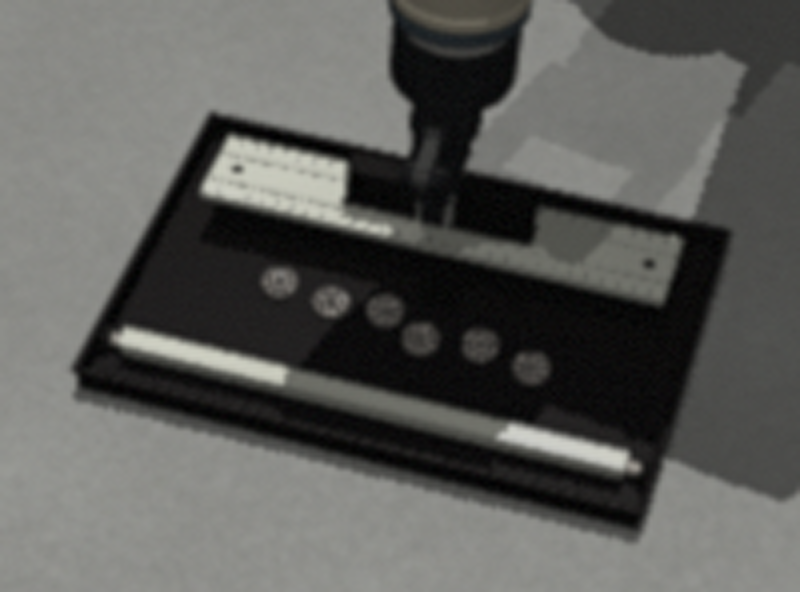

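Run:
```python
from h import *
from workcell import bot, kinematics, vision, get_obs, hand
x,y=tp(-.08)
bot.servo_line((x,y,.006),velocity=.06); bot.dwell(.1); print(avg().round(4))
for z in (.004,.0025,.0012):
    bot.servo_line((x,y,z),velocity=.02); bot.dwell(.1); a=avg(); print(a.round(4))
    if a[5]>-2.2: break
x,y=tp(-.045)
bot.servo_line((x,y,z),velocity=.05); print(avg(20).round(4))
x,y=tp(-.005)
bot.servo_line((x,y,z),velocity=.035);bot.dwell(.1); print(avg(20).round(4))
r=vision.read_camera("wrist"); cv2.imwrite(f"pics/p2.png",r["frame"][:,:,::-1])
np.savez(f"cal_p2.npz",**{k:np.array(r[k]) for k in ("intrinsics","dist","view")})
```

```text
[ 4.45200e-01  3.02000e-02  6.10000e-03  2.23100e-01  7.76000e-02
 -2.85210e+00  3.80000e-03  8.60000e-03  2.40000e-03  1.71000e-02
  1.77708e+01]
[ 4.45000e-01  3.01000e-02  4.10000e-03 -8.76000e-02 -8.85000e-02
 -2.67410e+00 -9.90000e-03  6.50000e-03 -3.00000e-03  1.69000e-02
  1.82042e+01]
[ 4.45000e-01  3.01000e-02  2.50000e-03  5.27000e-02 -1.07900e-01
 -2.90650e+00 -8.60000e-03  1.12000e-02 -1.60000e-03  1.70000e-02
  1.86375e+01]
[ 4.45000e-01  3.01000e-02  1.20000e-03 -6.07000e-02 -4.11000e-02
 -3.19970e+00 -1.26000e-02 -5.00000e-04  1.60000e-03  1.69000e-02
  1.90708e+01]
[ 4.78700e-01  3.79000e-02  1.10000e-03  1.09400e-01 -1.20000e-03
 -2.95330e+00 -4.60000e-03  5.60000e-03  5.60000e-03  1.70000e-02
  2.00458e+01]
[ 5.18100e-01  4.69000e-02  1.20000e-03 -2.77000e-02  1.60000e-02
 -2.94420e+00 -5.40000e-03  6.40000e-03 -4.00000e-04  1.70000e-02
  2.16042e+01]
```

View pics/p2.png

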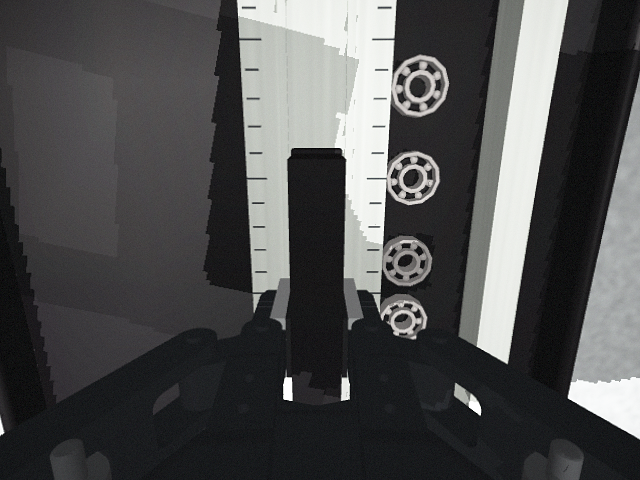

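Run:
```python
import cv2,numpy as np
i=cv2.imread("pics/p2.png")
i=np.clip(i.astype(float)*2.5,0,255).astype(np.uint8)
cv2.imwrite("pics/p2c.png",cv2.resize(i[0:380,370:520],None,fx=4,fy=1.55,interpolation=cv2.INTER_CUBIC))
```

```text
(no output)
```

View pics/p2c.png

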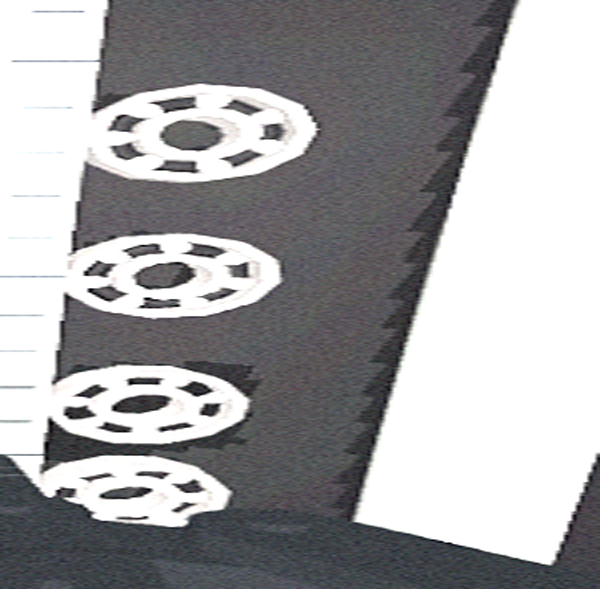

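Run:
```python
from h import *
c=cal("p2"); t=np.radians(12.9); R=np.array([[np.cos(t),np.sin(t)],[-np.sin(t),np.cos(t)]])
f=lambda u,v,z:R@(at(c,(u-.4,v-.4),z)[:2]-O)
D=[f(500,0,.004),f(458.75,336.8,.004)]; E=[f(396.75,0,.0122),f(381.25,293.5,.0122)]
print(D,E)
g=lambda A:np.degrees(np.arctan2(-(A[0][0]-A[1][0]),A[0][1]-A[1][1]))
print(g(D),g(E))
```

```text
[array([0.06284297, 0.11534475]), array([ 0.06264677, -0.02562197])] [array([0.02312511, 0.11327319]), array([0.02312601, 0.00055218])]
-0.07974432838485457 0.0004576937128836104
```

```bash
cat > push.py <<'E'
from h import *
from workcell import bot, kinematics, vision, get_obs, hand
t=np.radians(12.9); d=np.array([np.cos(t),np.sin(t)])
z=.0012
bot.servo_line((*tp(.009),z),velocity=.025); bot.dwell(.15)
b=avg(25); print("base",b.round(3))
x=.009; ang=12.9; M0=b[8]; F0=-(b[3:5]@d)
while x<.019:
    x+=.0003; 
    bot.servo_line((*tp(x),z),quat(ang),velocity=.01); bot.dwell(.05)
    a=avg(10); F=-(a[3:5]@d)-F0; M=a[8]-M0
    print(round(x,5),round(ang,3),"act",((a[:2]-O)@d).round(5),"F",F.round(2),"M",M.round(3),a[10].round(2))
    if F>1.5: break
np.save("st.npy",[x,ang,F0,M0])
E
python3 push.py
```

```text
base [ 5.32e-01  5.00e-02  1.00e-03  7.30e-02  7.00e-03 -3.04e+00  1.10e-02
  5.00e-03 -6.00e-03  1.70e-02  2.27e+01]
0.0093 12.9 act 0.0093 F 0.01 M 0.024 23.15
0.0096 12.9 act 0.0096 F 0.34 M 0.01 23.53
0.0099 12.9 act 0.0099 F 0.33 M 0.024 23.91
0.0102 12.9 act 0.01011 F 0.34 M -0.012 24.3
0.0105 12.9 act 0.01053 F 0.32 M -0.004 24.68
0.0108 12.9 act 0.01085 F 0.4 M 0.001 25.06
0.0111 12.9 act 0.0111 F 0.59 M 0.003 25.45
0.0114 12.9 act 0.01146 F 0.21 M 0.021 25.83
0.0117 12.9 act 0.01173 F 0.31 M 0.002 26.21
0.012 12.9 act 0.01203 F 0.36 M 0.003 26.6
0.0123 12.9 act 0.01234 F -0.01 M -0.003 26.98
0.0126 12.9 act 0.01255 F 1.01 M 0.023 27.36
0.0129 12.9 act 0.01258 F 2.73 M 0.035 27.75
```

```bash
cat > push2.py <<'E'
from h import *
import sys
from workcell import bot, get_obs
t=np.radians(12.9); d=np.array([np.cos(t),np.sin(t)]); z=.0012
x,ang,F0,M0=np.load("st.npy")
for s in sys.argv[1:]:
    dx,da=map(float,s.split(","))
    x+=dx*1e-3; ang+=da
    bot.servo_line((*tp(x),z),quat(ang),velocity=.01); bot.dwell(.1)
    a=avg(30); F=-(a[3:5]@d)-F0; M=a[8]-M0
    print(round(x,5),round(ang,3),"act",((a[:2]-O)@d).round(5),"F",F.round(2),"M",M.round(3),a[10].round(2),"z",a[2].round(4),a[5].round(2))
np.save("st.npy",[x,ang,F0,M0])
E
python3 push2.py 0,0 0.15,0
```

```text
0.0129 12.9 act 0.01262 F 4.12 M 0.03 28.26 z 0.0011 -0.42
0.01305 12.9 act 0.01264 F 5.34 M 0.022 28.86 z 0.0011 0.34
```

```bash
python3 push2.py 0,0
python3 - <<'E'
from h import *
from workcell import vision,get_obs
print(get_obs()["time_s"])
for n in ("wrist","scene"):
    r=vision.read_camera(n); cv2.imwrite(f"pics/p3{n}.png",r["frame"][:,:,::-1])
    if n=="scene":
        cv2.imwrite("pics/p3s.png",cv2.resize(r["frame"][150:310,250:450,::-1],None,fx=4,fy=3.7,interpolation=cv2.INTER_CUBIC))
    np.savez(f"cal_p3{n}.npz",**{k:np.array(r[k]) for k in ("intrinsics","dist","view")})
E
```

```text
0.01305 12.9 act 0.01264 F 5.28 M 0.023 29.46 z 0.0011 0.43
29.5833
```

View pics/p3wrist.png

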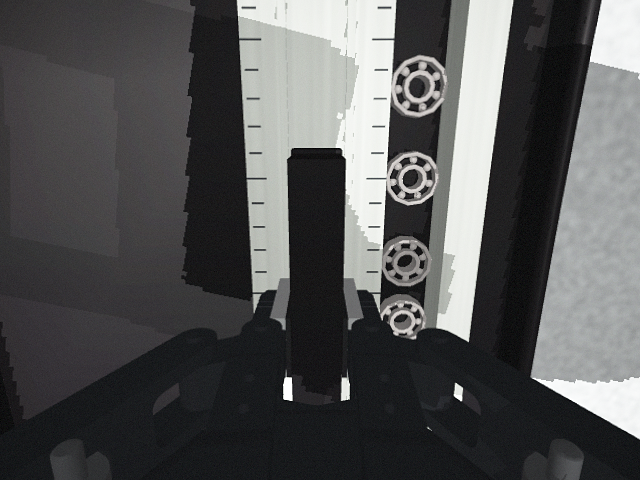

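View pics/p3s.png

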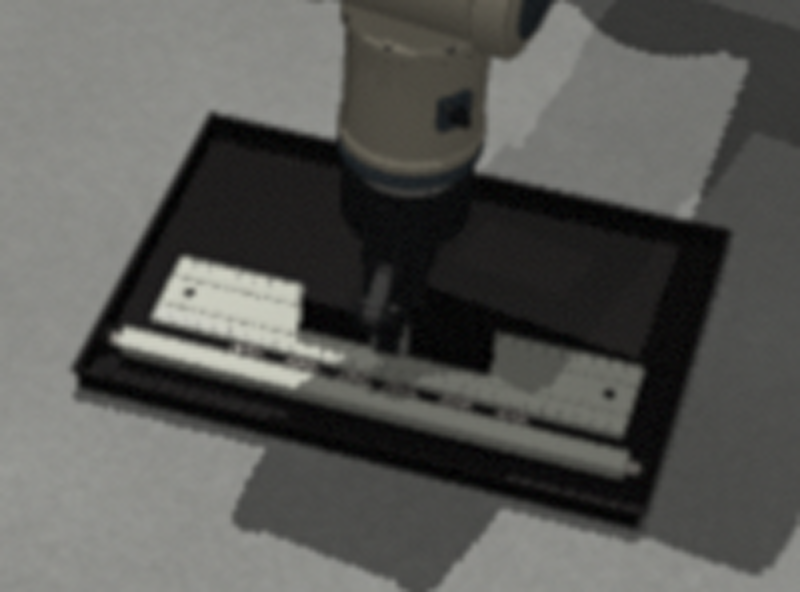

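```bash
python3 push2.py 0,0.06 0,-0.12
```

```text
0.01305 12.96 act 0.01265 F 5.15 M -0.013 30.16 z 0.0011 0.02
0.01305 12.84 act 0.01266 F 5.4 M 0.059 30.76 z 0.0011 0.04
```

Run:
```python
from h import *
from workcell import bot, vision, get_obs, hand
z=.0012
bot.servo_line((*tp(.009),z),quat(12.9),velocity=.01)
bot.servo_line((*tp(-.035),z),velocity=.06)
bot.servo_line((*tp(-.035),.10),velocity=.12)
bot.reach((.509,-.2918,.06),quat(74.15)); bot.dwell(.1)
r=vision.read_camera("top"); cv2.imwrite("pics/e_top.png",cv2.resize(r["frame"][210:350,220:460,::-1],None,fx=3.3,fy=3.3,interpolation=cv2.INTER_CUBIC))
r=vision.read_camera("scene"); cv2.imwrite("pics/e_s.png",cv2.resize(r["frame"][150:310,250:450,::-1],None,fx=4,fy=3.7,interpolation=cv2.INTER_CUBIC))
bot.servo_line((.509,-.2918,.0),velocity=.06);bot.dwell(.1); b=avg(); print(b.round(4))
z=0.
while z>-.009:
    z-=.001; bot.servo_line((.509,-.2918,z),velocity=.02); a=avg(8)
    print(round(z,4),a[2].round(4),a[5].round(2),a[10].round(2))
    if a[5]>-1.2: break
```

```text
[ 5.09300e-01 -2.92000e-01  4.00000e-04  1.88500e-01  3.28700e-01
 -2.86520e+00 -4.90000e-03 -3.10000e-03  5.70000e-03  1.69000e-02
  3.62792e+01]
-0.001 -0.001 -3.13 36.6
-0.002 -0.0021 -3.27 36.92
-0.003 -0.0031 -2.93 37.24
-0.004 -0.004 -2.89 37.55
-0.005 -0.005 -2.74 37.87
-0.006 -0.005 9.96 38.19
```

View pics/e_top.png

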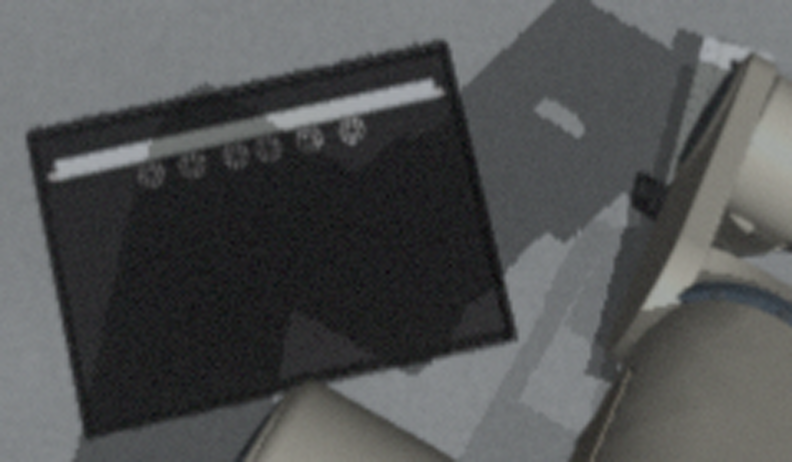

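View pics/e_s.png

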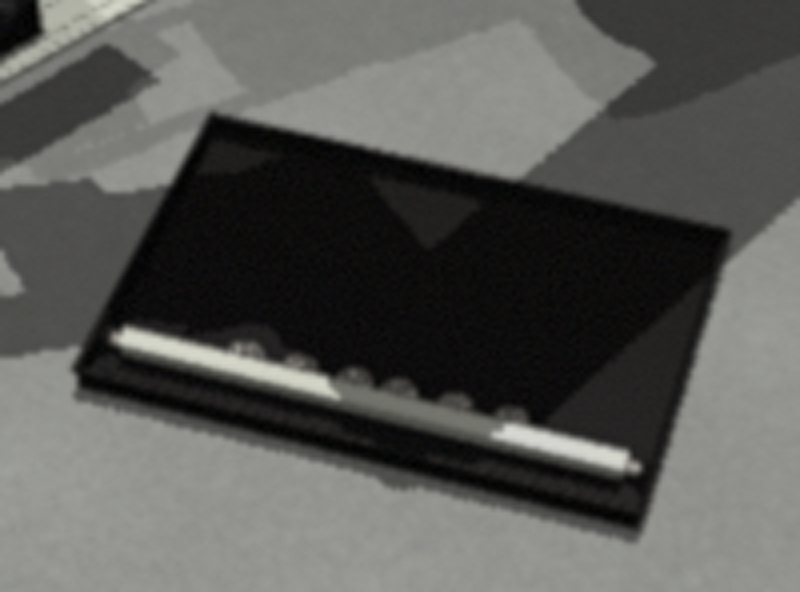

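Six bearings stand in one row along the divider, and the divider's pixels are the same as before the push. The straightedge touched the bench at TCP z = -5.0 mm, as it did when I grasped it. I'll release it and check from above.

Run:
```python
from h import *
from workcell import bot, vision, get_obs, hand
bot.servo_line((.509,-.2918,-.0045),velocity=.02)
hand.move_gripper(.045,30)
bot.servo_line((.509,-.2918,.07),velocity=.12)
bot.reach((.50,-.03,.25),quat(12.9)); bot.dwell(.2)
for n in ("wrist","scene"):
    r=vision.read_camera(n); f=r["frame"][:,:,::-1]
    cv2.imwrite(f"pics/f_{n}.png",f)
    np.savez(f"cal_f{n}.npz",**{k:np.array(r[k]) for k in ("intrinsics","dist","view")})
print(get_obs()["time_s"],get_obs()["wrist_force"])
```

```text
41.2917 [-0.2074115   0.06215812  0.06756523]
```

View pics/f_wrist.png

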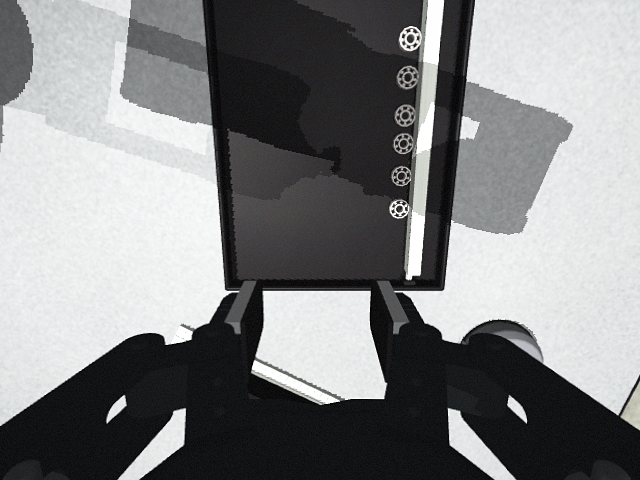

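View pics/f_scene.png

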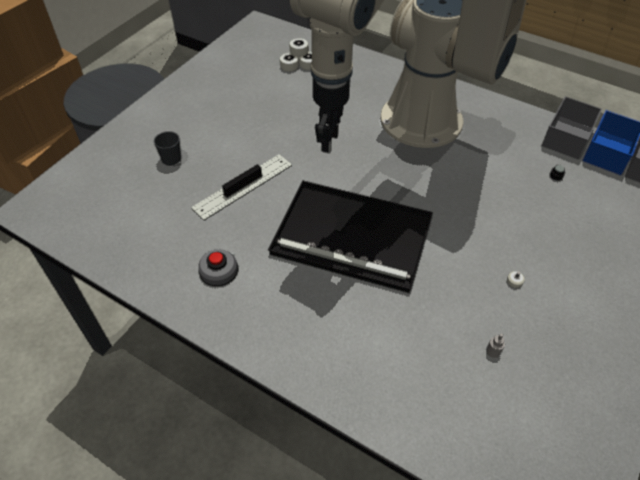

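Run:
```python
from h import *
c=cal("fwrist"); t=np.radians(12.9); R=np.array([[np.cos(t),np.sin(t)],[-np.sin(t),np.cos(t)]])
for p in [(410.5,39),(407.5,77),(404.5,115.5),(403,143.5),(401,176),(399.5,209)]: print((R@(at(c,p,.011)[:2]-O)).round(4))
i=cv2.imread("pics/f_wrist.png"); cv2.imwrite("pics/f_c.png",cv2.resize(i[10:235,370:460],None,fx=5,fy=2.6,interpolation=cv2.INTER_CUBIC))
```

```text
[0.0516 0.0844]
[0.0511 0.0504]
[0.0506 0.0139]
[ 0.0509 -0.014 ]
[ 0.051 -0.048]
[ 0.0516 -0.0843]
```

View pics/f_c.png

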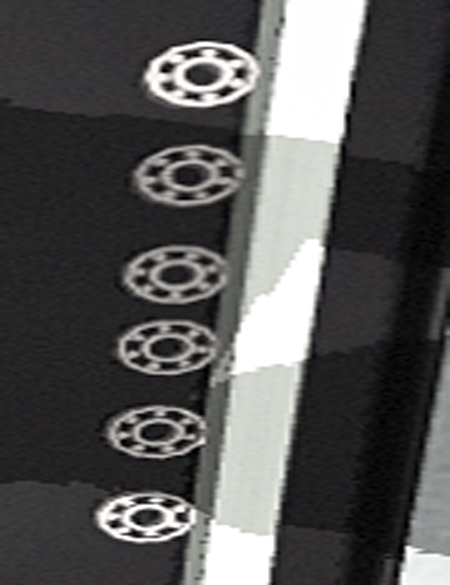

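```bash
python3 -c "
from workcell import hand_in; hand_in()"
```

```text
the job is handed in; nothing more can be done
```

I pushed the six bearings into one straight row against the divider, laid the straightedge back in its original place on the bench, and handed the job in at about 41 s.

**Nip:** I held a push of about 4 to 5.4 N for over 2.5 s, below the 8 N slip point. I checked the balance by turning the edge ±0.06°. The twisting moment changed smoothly and passed through zero, so the load was spread evenly along the row. The force on each bearing can't be read directly; I inferred it from the total and the balance.

**Last checks:**
- **Bearings:** in the wrist picture their centres lie on one line to within about 0.5 mm, and each is within about 1 mm of touching the divider.
- **Divider:** it looked the same in the pictures before and after the push. The arm moved less than 0.1 mm during the hold, so nothing slipped.
- **Straightedge:** it met the bench at the same tool height as when I first grasped it, and I released it there.
- **Other objects:** the scene picture shows the cup, timer, plug and seating tool where they were.

**What disagreed:**
- **Fingertip position:** the text puts the fingertips 17 mm ahead of the TCP. Touching the grip showed the shut tips about 15 mm behind it. My first grasp therefore closed on air above the grip, and I grasped again 34 mm lower. The probing touch on the grip was about 6 N.
- **Vertical force:** about 3 N of upward force built up during the nip, probably friction at the edge. It had no visible effect.

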